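# Set a bottle roller by clicks and jog it

### The arm

A 6-joint arm with a two-finger parallel gripper is mounted at the origin on the work surface. World frame = base frame: x ahead of the robot, y to its left, z up, the work surface at z = 0. Lengths are in m, angles in rad, forces in N, time in s.
With the tool pointing down it reaches from about 0.275 to 0.825 m from the base axis. Payload 4.9 kg.
Tool frame: the origin (TCP) lies midway between the tips of the shut fingers; the grasp point (between the pads) lies 19 mm behind it (bot.grip_depth is the distance from the TCP to the grasp point, in m); y points along the fingers, x is the direction in which the jaws open and shut, and the axes are right-handed (so a half turn about y gives the same grasp; the last joint's range is limited). The gripper opens to 85 mm and grips with 20 to 120 N. Pads are 22 mm wide; open, the fingers measure 114 mm over their backs; the gripper's body (76 mm by 85 mm) begins 54 mm behind the grasp point. The pads swing forward as they close: fully open they stand 13 mm farther back than shut.
Start: joints at [-0.134, 0.326, -0.193, 1.052, 0, 1.437], TCP at [0.55, 0, 0.231] pointing down, gripper open.
Joint ranges: [-2.65, 2.65], [-0.97, 1.79], [-1.3, 1.35], [-1.93, 2.1], [-1.47, 1.37], [-3.14, 3.14]. Speed limits (rad/s): [2.57, 2.57, 3.14, 3.14, 3.14, 3.14].

### API

Orientations are given as a unit quaternion [w, x, y, z].
In Python, from cell import bot gives the robot as it stands. Calls block until the motion is done:
- bot.move_pose(position, orientation): joint-space move of the TCP to a pose.
- bot.move_linear(position, speed=0.15, rotation=None, until_force=None): straight line of the TCP; rotation=None keeps the orientation; speed is the mean speed in m/s. With until_force (N) it stops when the force on the tool has changed by that much, and returns True; else False.
- bot.goto_joints(angles): joint-space move.
- bot.set_gripper(opening, grasp_force=None): opening from 0.0 (shut) to 1.0 (fully open); grasp_force is the grip in N (None keeps the last); returns when the fingers have stopped.
- bot.wait(seconds).
- bot.solve_ik(position, orientation): joint angles nearest the present ones, or None.
- bot.camera(name): name is "scene" or "side" or "wrist"; returns the picture (400x640x3 uint8, red, green, blue); there is no depth.
- bot.calibration(name): a dict with "mtx" (3x3 intrinsics, pixels), "extrinsics" (4x4, takes a point from world to camera coordinates); the wrist camera has in their place "hand_eye" (4x4, takes a point from camera to tool coordinates, whose origin is the TCP and whose axes are the tool frame's). Camera axes: x right, y down, z forward; pixel columns grow to the right and rows downward; lengths in m; the calibration is good to about 2 mm. A picture is of the moment at which its call begins: read the wrist's pose just before it. calibration takes no time and is no camera call.
A pose or a line that the arm cannot do raises bot.PlanningError and nothing moves.
- bot.close_job(): hands the job in, once; it reports no verdict.
Trained networks look in the newest picture that a camera, given by its name, has taken for a name from the list of things; names that differ only in an ending like _2 or _b are one class to them, and where a whole thing is asked for, a point or a joint stands for the part that bears it (a point fixed in the world has none). Each returns a list of dicts, best first, with "confidence" (0 to 1); they miss things now and then, are a little off and sometimes report something else, mostly with a low value. They report only what shows in the picture. A call takes as long as a camera call. They do not tell look-alikes from the thing itself.
- bot.search_frame(camera, thing): "bbox" ([left, top, width, height] in pixels, round what is visible of it).
Readings, each from a call of its own:
- bot.read_clock(): time.
- bot.read_joint_positions(): joint angles.
- bot.read_joint_vel(): joint speeds.
- bot.read_joint_efforts(): joint torques, N m.
- bot.read_position(): TCP position.
- bot.read_tool_rot(): TCP orientation.
- bot.read_ft_force(): force on the tool from outside, world axes, zero at the start.
- bot.read_moment(): the same for the moment, N m.
- bot.read_gripper_width(): opening from 0.0 (shut) to 1.0 (fully open).
Only numpy, scipy, OpenCV 4.12 (cv2) and the standard library are available. Lean on these libraries where they do the work, as an engineer would, in place of code of your own. Each camera call takes 0.05 s, during which the arm holds its last target.

### The job

The bottle roller is at its lowest setting. Turn its knob exactly four clicks clockwise, counting the clicks by feel because the cap is loose on its shaft, and leave it resting in the fourth. Then tilt the spring-centred jog lever all the way towards the rollers, hold it there for about two seconds, let it spring back upright, and leave everything else standing where it is.

Things in the scene. Friction and masses are not known exactly. Their poses are not given: they have to be found in the camera images.
- roller: bottle roller, fixed to the bench. Origin: bench level, under the centre of its control deck, a white box 150 (x) x 330 (y) mm, top 50 mm up. On its +x side two black rollers lie along y with a white bottle on them (top 93 mm up). Two panels 125 x 120 x 4 mm sit on the deck, centres 160 mm apart: one has the knob, one the jog lever; either may be on the left
- knob_grip (a point): black bar knob. Point on its vertical turning axis, 92 mm above the bench, at grip height; x along the bar, z up. Bar 46 mm long, 15 mm wide, standing from 67 to 106 mm above the bench on a skirt of radius 25 mm (skirt top 67 mm). The cap is loose on its shaft: it swings freely (under 0.02 N m) by up to 40 degrees before it takes the shaft along, and starts anywhere in it
- knob_panel: panel of the knob; origin on the knob's axis, 50 mm above the bench. Clockwise (seen from above) torque rises to about 0.28 N m, then suddenly drops to nothing as the shaft snaps into the next click; the cap is then slack for about 15 degrees. Clicks are a twelfth of a turn apart, nine in all, with a stop at the start. Let go, the shaft falls into the nearest click; regrasping keeps the count
- pointer (a joint): the setting: position (m) of a tiny steel pointer in the black slot on the knob panel, moved by the shaft and not by the loose cap. 0 at the lowest setting (the start), 0.0004 more with every click clockwise: 0.0016 at the fourth. So fine that readings scatter by a click and pictures do not show it: the clicks must be counted
- jog_ball (a point): centre of the black ball, diameter 22 mm, on top of the jog lever, 128 mm above the bench when upright. Steel stem 9 mm thick below it; pivot 70 mm below the ball's centre. The point's x axis (level when upright) points to the rollers: the way to tilt
- jog (a joint): tilt of the jog lever (rad): 0 upright, where its spring brings it back; positive towards the rollers, to a stop at 0.5; negative away from them. Spring 0.6 N m/rad: about 4.5 N at the ball holds it at the stop. Beyond 0.38 counts as all the way over
- bottle_a_mid (a point): bystander: white sample bottle, diameter 48 mm, 85 mm tall, loose on the bench; the point is half-way up
- amber_mid (a point): bystander: amber jar, diameter 52 mm, 75 mm tall, loose on the bench; the point is half-way up
- vial_rack_mid (a point): bystander: blue vial rack 75 x 130 x 28 mm with small vials (top 45 mm), loose on the bench; the point is half-way up the block
There are look-alikes about, which are no part of the job. Of the things shaped like the part that bears vial_rack_mid, the blue one is meant.

How it is judged:
On the way, in this order (a step that is already met when the one before it is completed fails the run):
1. the setting rests at the fourth click, with the jog lever upright (value of joint pointer between 0.00144 and 0.00176 m and value of joint jog between -0.08 and 0.08 rad), for 0.4 s.
2. with that setting, the jog lever is held all the way towards the rollers (value of joint pointer between 0.00144 and 0.00176 m and value of joint jog above 0.38 rad), for 1.2 s.
3. the jog lever has sprung back upright (all of step 1), for 0.3 s.
At the end, for the whole second after the job is handed in: The setting rests at the fourth click (pointer at 0.0016 m within 0.4 of a click), the jog lever is upright (within 0.08 rad) and still, and the bottle, jar and rack stand upright (within 0.2 rad) (all of step 3 and velocity of joint jog between -0.1 and 0.1 rad/s and angle between each of bottle_a_mid, amber_mid, vial_rack_mid's own z axis and vertical below 0.2 rad); the robot touches nothing.
It fails at once if the jog lever is tilted the wrong way, away from the rollers (value of joint jog below -0.25 rad).
It fails at once if the jog lever is tilted while the setting is not at the fourth click (value of joint jog above 0.25 rad and not (value of joint pointer between 0.00144 and 0.00176 m)).
It fails at once if the sample bottle, amber jar or vial rack is shifted by more than 25 mm (distance of any of bottle_a_mid, amber_mid, vial_rack_mid from where it was at the start of the episode above 0.025 m).
It also fails if it takes over 67 s, if anything falls off the work surface, if the arm or the gripper's body presses on something with over 40 N, if the wrist force passes 120 N, or if a joint passes its speed limit or range.

## Working session

There is one attempt and no reset: what is moved stays moved. The work goes in short steps, each a Python script; the robot and the scene stay as the last script left them, time stands still between calls to the robot, and variables do not carry over. Pictures are saved under pics/ and viewed, and the job is handed in when it is done.

```bash
mkdir -p pics; ls
python3 - <<'E'
from cell import bot
import cv2,numpy as np
for n in ["scene","side","wrist"]:
    im=bot.camera(n); cv2.imwrite(f"pics/{n}0.png",im[:,:,::-1])
    for t in ["roller","knob_grip","knob_panel","jog_ball","bottle_a_mid","amber_mid","vial_rack_mid"]:
        print(n,t,[(d['bbox'],round(d['confidence'],2)) for d in bot.search_frame(n,t)])
    c=bot.calibration(n); print({k:np.round(v,3).tolist() for k,v in c.items()})
print(bot.read_clock(),bot.read_tool_rot(),bot.read_position())
E
```

```text
pics
scene roller [([272.8, 178.0, 143.9, 108.4], 0.95)]
scene knob_grip [([308.2, 174.1, 17.4, 27.1], 0.68)]
scene knob_panel [([293.1, 176.0, 46.7, 36.3], 0.71)]
scene jog_ball []
scene bottle_a_mid [([438.3, 185.1, 20.0, 33.5], 0.65)]
scene amber_mid [([433.3, 232.7, 24.8, 34.5], 0.94)]
scene vial_rack_mid [([222.4, 206.7, 48.8, 29.3], 0.92), ([165.6, 181.5, 49.7, 38.7], 0.84), ([236.3, 153.8, 41.3, 39.8], 0.7), ([189.9, 134.8, 48.0, 29.9], 0.65)]
{'mtx': [[381.054, 0.0, 319.905], [0.0, 381.054, 196.493], [0.0, 0.0, 1.0]], 'extrinsics': [[-0.323, 0.946, -0.019, 0.245], [0.646, 0.206, -0.735, -0.301], [-0.691, -0.25, -0.678, 1.434], [0.0, 0.0, 0.0, 1.0]]}
side roller [([267.2, 154.7, 139.8, 94.8], 0.67)]
side knob_grip [([305.0, 192.5, 17.0, 23.4], 0.74)]
side knob_panel [([282.3, 191.5, 58.2, 38.7], 0.72)]
side jog_ball []
side bottle_a_mid [([268.6, 135.2, 12.3, 25.5], 0.88)]
side amber_mid [([319.1, 136.0, 15.7, 26.6], 0.72)]
side vial_rack_mid [([222.5, 345.1, 57.2, 54.9], 0.96), ([334.6, 302.0, 75.7, 68.6], 0.91), ([335.6, 236.6, 55.1, 52.7], 0.82), ([249.3, 263.0, 64.8, 62.6]
[... 177 characters left out ...]
, -0.626, 1.04], [0.0, 0.0, 0.0, 1.0]]}
wrist roller [([191.7, 0.0, 309.2, 301.1], 0.9)]
wrist knob_grip [([291.2, 223.2, 42.4, 46.7], 0.84)]
wrist knob_panel [([254.1, 180.9, 114.0, 103.5], 0.55)]
wrist jog_ball [([250.9, 99.4, 31.5, 23.6], 0.89)]
wrist bottle_a_mid []
wrist amber_mid []
wrist vial_rack_mid [([351.9, 272.9, 58.8, 88.9], 0.87), ([236.2, 309.3, 74.2, 50.9], 0.57)]
{'mtx': [[275.928, 0.0, 316.373], [0.0, 275.928, 199.792], [0.0, 0.0, 1.0]], 'hand_eye': [[1.0, 0.0, -0.001, 0.0], [0.001, -0.327, 0.945, -0.143], [-0.0, -0.945, -0.327, 0.083], [0.0, 0.0, 0.0, 1.0]]}
1.2 [ 7.07108364e-01 -7.07105198e-01  2.11074730e-05 -1.47941521e-06] [5.50011129e-01 9.99103589e-06 2.31282181e-01]
```

Run:
```python
import cv2,numpy as np
a=cv2.imread("pics/scene0.png");b=cv2.imread("pics/side0.png");w=cv2.imread("pics/wrist0.png")
cv2.imwrite("pics/scene_c.png",cv2.resize(a[110:310,150:480],None,fx=2.4,fy=2.4,interpolation=cv2.INTER_CUBIC))
cv2.imwrite("pics/side_c.png",cv2.resize(b[120:400,190:450],None,fx=2.1,fy=2.1,interpolation=cv2.INTER_CUBIC))
```

```text
(no output)
```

View pics/scene_c.png

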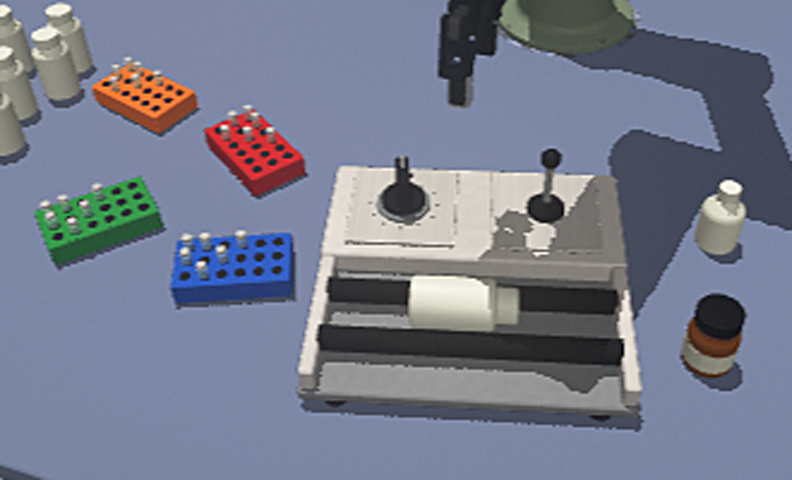

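View pics/side_c.png

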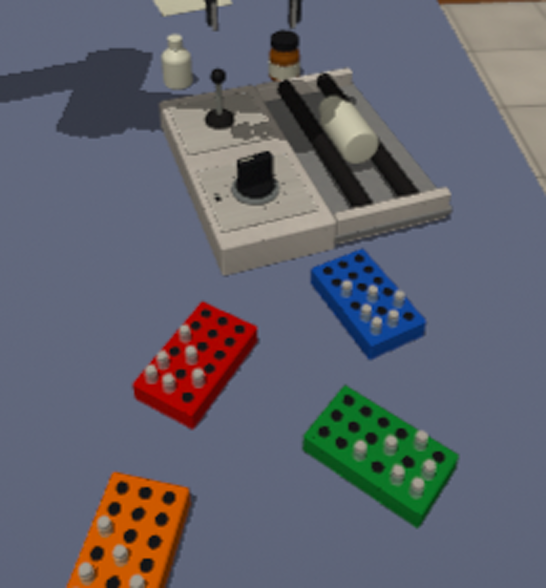

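View pics/wrist0.png

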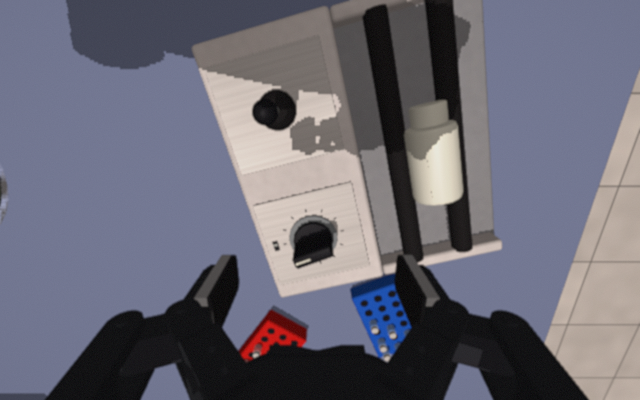

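The shots are consistent. Blue is the rack meant at scene (247,221); red, green and orange are look-alikes. The knob is at wrist (312,240), on the near −y panel. The jog ball is at wrist (266,110). The bystander bottle is at scene (448,202), and the white bottles at the left edge and the one on the rollers are look-alikes. Next I'll triangulate.

```bash
cat > h.py <<'E'
from cell import bot
import cv2,numpy as np
from scipy.spatial.transform import Rotation as R
def rot(q): return R.from_quat([q[1],q[2],q[3],q[0]]).as_matrix()
def quat(M):
    q=R.from_matrix(M).as_quat(); return [q[3],q[0],q[1],q[2]]
def cam(n,p=None,q=None):
    c=bot.calibration(n)
    if n=="wrist":
        T=np.eye(4); T[:3,:3]=rot(q); T[:3,3]=p
        return c["mtx"],np.linalg.inv(T@c["hand_eye"])
    return c["mtx"],c["extrinsics"]
def back(K,E,uv,z):
    uv=np.atleast_2d(uv).astype(float); Ei=np.linalg.inv(E)
    d=np.c_[uv,np.ones(len(uv))]@np.linalg.inv(K).T@Ei[:3,:3].T; o=Ei[:3,3]
    return o+d*((z-o[2])/d[:,2])[:,None]
def proj(K,E,P):
    c=np.atleast_2d(P)@E[:3,:3].T+E[:3,3]; c=c@K.T; return c[:,:2]/c[:,2:]
E
python3 - <<'E'
from h import *
P0=[.55,0,.23128];Q0=[.70711,-.70711,0,0]
K,E=cam("wrist",P0,Q0)
print("cam",np.linalg.inv(E)[:3,3])
print("ball",back(K,E,[[266.6,111]],.128))
print("skirt",back(K,E,[[314,238]],.067))
print("deck corners",back(K,E,[[194,47],[329,7],[383,272],[281,297]],.05))
Ks,Es=cam("side"); print("side ball",back(Ks,Es,[[190+218/2.1,120+76/2.1]],.128), "skirt",back(Ks,Es,[[190+256/2.1,120+185/2.1]],.067))
Kc,Ec=cam("scene"); print("scene ball",back(Kc,Ec,[[150+551/2.4,110+158/2.4]],.128),"skirt",back(Kc,Ec,[[150+404/2.4,110+202/2.4]],.067))
print("rack", back(Kc,Ec,[[247,221]],.03),"bottle",back(Kc,Ec,[[448,202]],.04),"amber",back(Kc,Ec,[[446,250]],.037))
E
```

```text
cam [0.55008902 0.08328204 0.37389542]
ball [[0.50749491 0.07797988 0.128     ]]
skirt [[ 0.54666504 -0.0728204   0.067     ]]
deck corners [[ 0.42201304  0.13988017  0.05      ]
 [ 0.56229317  0.17532773  0.05      ]
 [ 0.64050485 -0.13301319  0.05      ]
 [ 0.49949675 -0.17424193  0.05      ]]
side ball [[0.50678962 0.07637688 0.128     ]] skirt [[ 0.54665458 -0.08614038  0.067     ]]
scene ball [[0.50470706 0.07821744 0.128     ]] skirt [[ 0.55579459 -0.07199056  0.067     ]]
rack [[ 0.67425762 -0.23103147  0.03      ]] bottle [[0.45105066 0.26197247 0.04      ]] amber [[0.6194858  0.27281171 0.037     ]]
```

Run:
```python
from h import *
bot.move_linear([.547,-.13,.215],speed=.2)
p,q=bot.read_position(),bot.read_tool_rot()
im=bot.camera("wrist"); cv2.imwrite("pics/w1.png",im[:,:,::-1])
print(p.tolist(),q.tolist(),bot.read_clock(),bot.read_joint_positions(),bot.read_moment())
print(bot.search_frame("wrist","knob_grip"))
cv2.imwrite("pics/w1c.png",cv2.resize(im[60:300,180:500,::-1],None,fx=2.5,fy=2.5,interpolation=cv2.INTER_CUBIC))
```

```text
[0.5469001528465353, -0.12938480196805058, 0.21504383485770026] [0.7073539618781584, -0.706859498447542, -4.538831843226522e-05, 0.00014145551431487814] 2.0583 [-3.63183654e-01  3.59333941e-01 -1.86936921e-01  1.02465791e+00
  5.05691989e-04  1.20646699e+00] [-0.02928079  0.00851717 -0.00158631]
[{'bbox': [288.7, 114.0, 49.0, 47.3], 'confidence': 0.77}]
```

View pics/w1c.png

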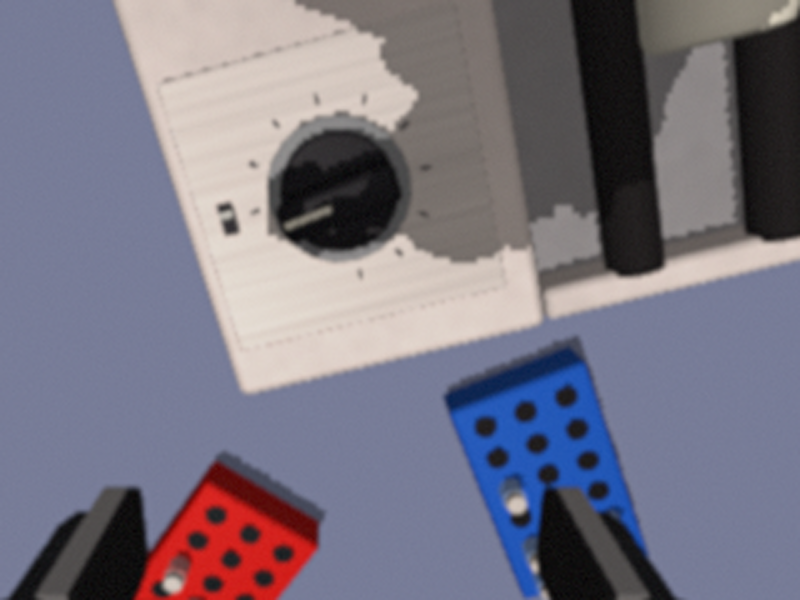

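Run:
```python
from h import *
from scipy.optimize import least_squares
im=cv2.imread("pics/w1.png")
c=im[95:175,270:360].astype(float)
g=np.clip((c/110)**.5*255,0,255).astype(np.uint8)
cv2.imwrite("pics/w1k.png",cv2.resize(g,None,fx=7,fy=7,interpolation=cv2.INTER_CUBIC))
p=[0.5469001528465353, -0.12938480196805058, 0.21504383485770026];q=[0.7073539618781584, -0.706859498447542, -4.538831843226522e-05, 0.00014145551431487814]
K,E=cam("wrist",p,q)
t=np.array([(254,212),(253,163),(276,123),(317,98),(364,99),(403,125),(425,167),(423,214),(400,252),(360,273)])/2.5+[180,60]
P=back(K,E,t,.054)[:,:2]
f=lambda x:np.hypot(*(P-x[:2]).T)-x[2]
s=least_squares(f,[.547,-.076,.04]);print(s.x,np.abs(s.fun).max())
d=P-s.x[:2];print(np.degrees(np.arctan2(d[:,1],d[:,0])).round(1))
C=back(K,E,np.array([(162,80),(505,287),(243,349),(245,392),(545,320),(118,0)])/2.5+[180,60],.052)[:,:2];print(C)
v=C[2]-C[0];print("panel left edge",np.degrees(np.arctan2(*v[::-1])),np.hypot(*v))
v=C[1]-C[2];print(np.degrees(np.arctan2(*v[::-1])),np.hypot(*v), (C[0]+C[1])/2)
v=C[4]-C[3];print("deck",np.degrees(np.arctan2(*v[::-1])),np.hypot(*v));v=C[5]-C[3];print(np.degrees(np.arctan2(*v[::-1])))
```

```text
[ 0.54555437 -0.07810619  0.03809068] 0.0002840967614351139
[-165.6  163.   133.8  103.5   74.1   44.6   14.5  -15.8  -44.9  -75.4]
[[ 0.47255932 -0.03390126]
 [ 0.62106259 -0.12161625]
 [ 0.50058737 -0.15146805]
 [ 0.50053467 -0.17325701]
 [ 0.640738   -0.13724265]
 [ 0.45750853 -0.00412469]]
panel left edge -76.59091913400086 0.12086158703810837
13.916669318957783 0.12411852660174184 [ 0.54681095 -0.07775876]
deck 14.406233942426484 0.14475498700877512
104.27291268370104
```

View pics/w1k.png

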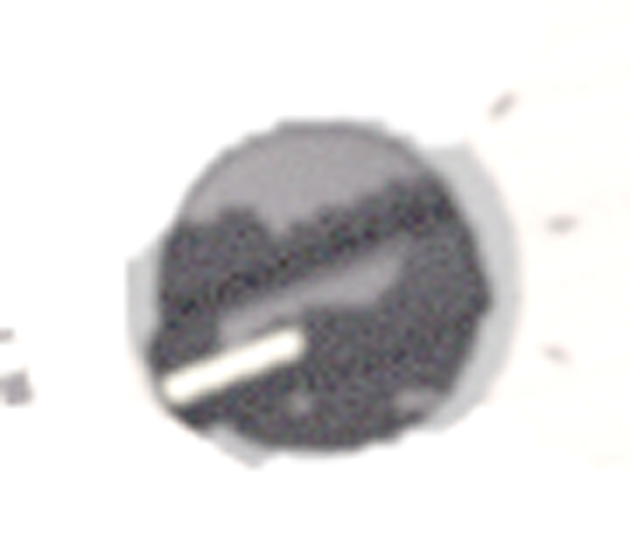

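Run:
```python
from h import *
p=[0.5469001528465353, -0.12938480196805058, 0.21504383485770026];q=[0.7073539618781584, -0.706859498447542, -4.538831843226522e-05, 0.00014145551431487814]
K,E=cam("wrist",p,q)
P=back(K,E,np.array([(172,388),(298,341)])/7+[270,95],.1065)
print(P); v=P[0]-P[1]; print(np.degrees(np.arctan2(v[1],v[0])))
A=np.array([.5456,-.0781]);u=v[:2]/np.hypot(*v[:2]);w=A-P[1,:2];print("line offset",w[0]*u[1]-w[1]*u[0], "dist tip",np.hypot(*(P[0,:2]-A)))
j=bot.read_joint_positions()
# IK feasibility for jaw axis perpendicular to the bar
for b in (-160,):
  for k in (0,180):
    a=np.radians(b+90+k) # tool x dir in world
    x=np.array([np.cos(a),np.sin(a),0]);y=np.array([0,0,-1.]);z=np.cross(x,y)
    s=bot.solve_ik([.5456,-.0781,.073],quat(np.c_[x,y,z])); print(k,None if s is None else s.round(3))
```

```text
[[ 0.52681176 -0.08551507  0.1065    ]
 [ 0.54316998 -0.07949161  0.1065    ]]
-159.7851741873866
line offset 0.00046622043658306803 dist tip 0.02019854144311971
0 [-0.276  0.484 -0.398  0.689  0.     2.516]
180 [-0.276  0.484 -0.398  0.689  0.    -0.625]
```

Run:
```python
from h import *
t0=bot.read_clock()
bot.set_gripper(.6)
a=np.radians(-159.8+90+180)
x=np.array([np.cos(a),np.sin(a),0]);y=np.array([0,0,-1.]);z=np.cross(x,y);q=quat(np.c_[x,y,z])
bot.move_pose([.5456,-.0781,.14],q)
print(bot.read_clock()-t0,bot.read_moment(),bot.read_joint_efforts()[5])
bot.move_linear([.5456,-.0781,.074],speed=.08,until_force=8)
print(bot.read_clock()-t0,bot.read_position(),bot.read_moment(),bot.read_joint_efforts()[5])
bot.set_gripper(0,30)
print(bot.read_clock()-t0,bot.read_position(),bot.read_moment(),bot.read_ft_force(),bot.read_joint_efforts()[5],bot.read_gripper_width(),bot.read_joint_positions().tolist())
im=bot.camera("wrist"); cv2.imwrite("pics/w2.png",im[:,:,::-1])
im=bot.camera("side"); cv2.imwrite("pics/s2.png",cv2.resize(im[120:270,220:420,::-1],None,fx=3.5,fy=3.5))
```

```text
2.0417000000000005 [-0.01856675  0.03090126 -0.02177288] -0.0023707108630333096
3.0167 [ 0.54600918 -0.07821071  0.07441134] [ 0.0297306  -0.02548869  0.01237708] 6.694425792375114e-05
3.425 [ 0.54570369 -0.07709694  0.07467243] [0.79647176 0.36406709 0.02716939] [-1.32139467  4.16598801  6.47412942] -0.005350503633962944 0.1695802366726425 [-0.2754699892349645, 0.48196182140181354, -0.39666740458789684, 0.6920308088800633, 0.0021106609029011535, -0.6286770896370292]
```

View pics/w2.png

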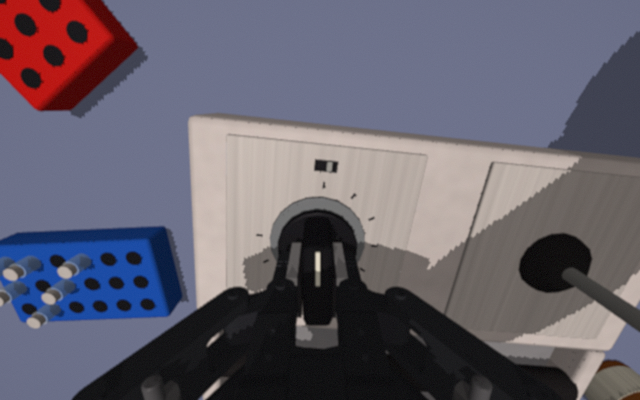

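View pics/s2.png

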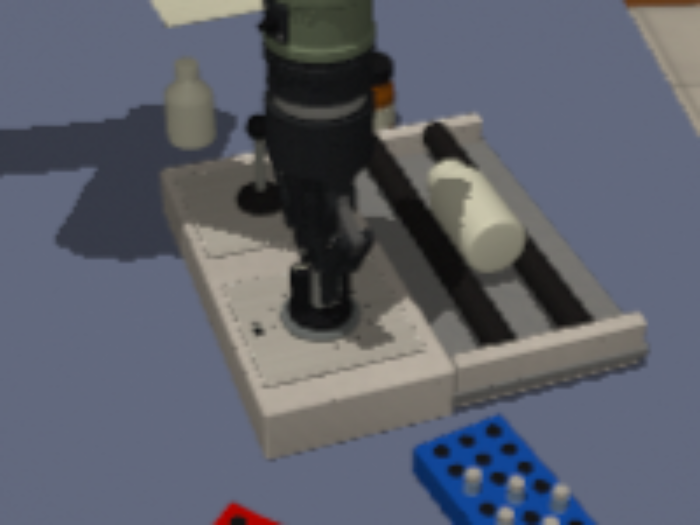

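```bash
cat > rotj.py <<'E'
from h import *
import json,sys
B=[-0.2755,0.4825,-0.3970,0.6905,0.0,-0.6287]
def mz(n=3): return np.mean([bot.read_moment()[2] for _ in range(n)])
E
python3 - <<'E'
from rotj import *
j=bot.read_joint_positions(); t=bot.read_clock()
print("noise",np.std([bot.read_moment()[2] for _ in range(8)]),bot.read_clock()-t)
base=j.copy()
json.dump(base.tolist(),open("base.json","w"))
for i in range(1,11):
    g=base.copy(); g[5]+=np.radians(1.5*i); bot.goto_joints(g)
    print(round(1.5*i,1),round(np.degrees(bot.read_joint_positions()[5]-base[5]),2),round(bot.read_clock(),3),round(mz(),3),round(bot.read_joint_efforts()[5],3))
E
```

```text
noise 0.0 0.0
1.5 1.47 5.883 -0.027 0.022
3.0 2.95 6.133 -0.045 0.02
4.5 4.45 6.383 -0.039 0.019
6.0 5.95 6.633 -0.026 0.019
7.5 7.44 6.883 0.027 0.037
9.0 8.95 7.133 0.053 0.064
10.5 10.44 7.383 0.093 0.092
12.0 11.94 7.633 0.112 0.12
13.5 13.44 7.883 0.08 0.149
15.0 14.94 8.133 0.14 0.177
```

```bash
cat > run.py <<'E'
from rotj import *
N=int(sys.argv[1]); lim=float(sys.argv[2])
base=np.array(json.load(open("base.json")))
a=np.degrees(bot.read_joint_positions()[5]-base[5]); a=round(a/1.5)*1.5
prev=bot.read_joint_efforts()[5]; n=0; log=[]; pk=prev
while n<N and a<lim:
    a+=1.5; g=base.copy(); g[5]+=np.radians(a); bot.goto_joints(g)
    e=bot.read_joint_efforts()[5]; log.append((a,round(e,3),round(bot.read_moment()[2],3))); pk=max(pk,e)
    if pk>.18 and e<.08: n+=1; print("SNAP",n,"at",a,"peak",pk); pk=0
print(log,bot.read_clock(),bot.read_position(),bot.read_gripper_width())
E
python3 run.py 1 30
```

```text
SNAP 1 at 24.0 peak 0.2749919146299362
[(16.5, np.float64(0.206), np.float64(0.185)), (18.0, np.float64(0.232), np.float64(0.281)), (19.5, np.float64(0.256), np.float64(0.194)), (21.0, np.float64(0.275), np.float64(0.239)), (22.5, np.float64(0.273), np.float64(0.214)), (24.0, np.float64(0.043), np.float64(0.065))] 9.6333 [ 0.54562197 -0.07704812  0.07465212] 0.17076764006995881
```

One clear snap at 24°: the torque fell from 0.275 to 0.04 N·m. I'll go on for the next three, which should come about 30° apart.

```bash
python3 run.py 1 60 && python3 run.py 2 122
```

```text
SNAP 1 at 54.0 peak 0.27059764601290226
[(25.5, np.float64(0.019), np.float64(-0.006)), (27.0, np.float64(0.013), np.float64(0.024)), (28.5, np.float64(0.011), np.float64(-0.07)), (30.0, np.float64(0.011), np.float64(-0.034)), (31.5, np.float64(0.011), np.float64(-0.022)), (33.0, np.float64(0.011), np.float64(-0.049)), (34.5, np.float64(0.011), np.float64(-0.03)), (36.0, np.float64(0.011), np.float64(0.029)), (37.5, np.float64(0.03), np.float64(0.071)), (39.0, np.float64(0.057), np.float64(0.021)), (40.5, np.float64(0.085), np.float64(0.08)), (42.0, np.float64(0.113), np.float64(0.068)), (43.5, np.float64(0.142), np.float64(0.136)), (45.0, np.float64(0.17), np.float64(0.121)), (46.5, np.float64(0.198), np.float64(0.194)), (48.0, np.float64(0.225), np.float64(0.216)), (49.5, np.float64(0.248), np.float64(0.226)), (51.0, np.float64(0.267), np.float64(0.257)), (52.5, np.float64(0.271), np.float64(0.27)), (54.0, np.float64(0.045), np.float64(-0.038))] 14.6333 [ 0.54553523 -0.07698087  0.07464394] 0.1713937140184822
SNAP 1 at 84.0 peak 0.27039796113967896
SNAP 2 at 114.0 peak 0.2700724918
[... 1223 characters left out ...]
011), np.float64(-0.047)), (96.0, np.float64(0.011), np.float64(-0.009)), (97.5, np.float64(0.029), np.float64(0.024)), (99.0, np.float64(0.057), np.float64(0.024)), (100.5, np.float64(0.085), np.float64(0.073)), (102.0, np.float64(0.113), np.float64(0.145)), (103.5, np.float64(0.141), np.float64(0.138)), (105.0, np.float64(0.169), np.float64(0.134)), (106.5, np.float64(0.198), np.float64(0.184)), (108.0, np.float64(0.224), np.float64(0.234)), (109.5, np.float64(0.247), np.float64(0.184)), (111.0, np.float64(0.266), np.float64(0.249)), (112.5, np.float64(0.27), np.float64(0.311)), (114.0, np.float64(0.048), np.float64(0.041))] 24.6333 [ 0.54554767 -0.07675092  0.0746495 ] 0.17364382610982962
```

Four snaps counted, at 24, 54, 84 and 114°. Each peaked near 0.27 N·m and the cap was slack after each one. Next I release, lift, move behind the jog lever and look.

Run:
```python
from h import *
bot.set_gripper(.5)
p=bot.read_position(); bot.move_linear([p[0],p[1],.2],speed=.12)
bot.set_gripper(0,30)
yaw=np.radians(14.4); d=np.array([np.cos(yaw),np.sin(yaw),0]); ball=np.array([.506,.0775,0])
y=np.array([0,0,-1.]);z=-d;x=np.cross(y,z)
t=ball-.055*d
bot.move_pose([t[0],t[1],.2],quat(np.c_[x,y,z]))
P,q=bot.read_position(),bot.read_tool_rot(); print(P,q,bot.read_clock())
im=bot.camera("wrist"); cv2.imwrite("pics/w3.png",im[:,:,::-1])
sd=bot.camera("side"); sc=bot.camera("scene")
cv2.imwrite("pics/m3.png",np.hstack([cv2.resize(sd[120:270,220:420,::-1],(400,300)),cv2.resize(sc[150:300,250:450,::-1],(400,300))]))
print(bot.search_frame("wrist","jog_ball"))
K,E=cam("wrist",P,q); print(proj(K,E,[.506,.0775,.128]))
```

```text
[0.45304376 0.0636546  0.20011973] [-0.43346528  0.43378237  0.55859983 -0.55848629] 28.1417
[{'bbox': [131.8, 216.1, 69.0, 55.8], 'confidence': 0.5}, {'bbox': [312.1, 234.6, 11.3, 6.2], 'confidence': 0.48}]
[[317.84659868 268.37673671]]
```

View pics/w3.png

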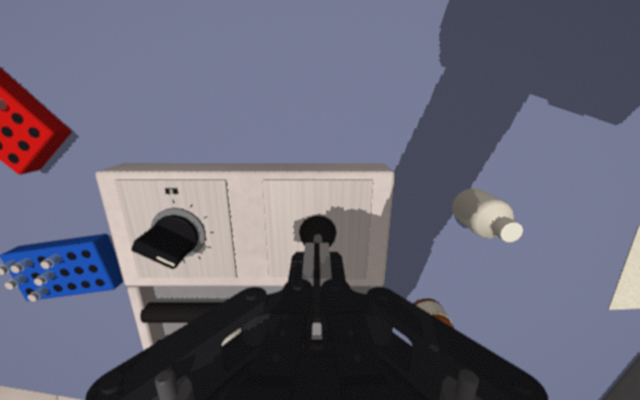

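View pics/m3.png

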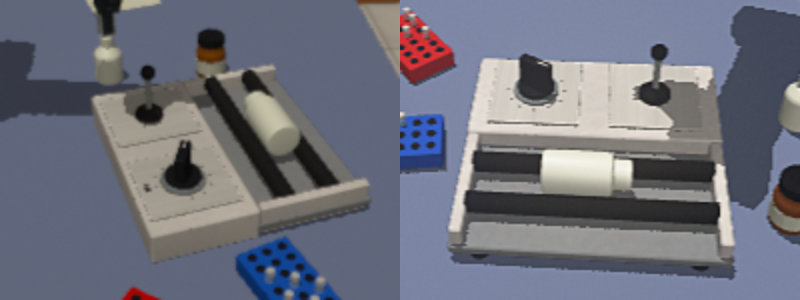

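Run:
```python
from h import *
yaw=np.radians(14.4); d=np.array([np.cos(yaw),np.sin(yaw),0]); ball=np.array([.506,.0775,0])
at=lambda s,z: (ball+s*d+[0,0,z]).tolist()
s=lambda: round(float((bot.read_position()-ball)@d),4)
print(bot.move_linear(at(-.055,.110),speed=.1,until_force=6), bot.read_position())
f0=bot.read_ft_force()
for t in (-.03,-.02,-.01,0,.004,.008,.011,.014,.017):
    r=bot.move_linear(at(t,.110),speed=.04,until_force=12)
    f=(bot.read_ft_force()-f0); print(t,r,s(),"f.d",round(float(f@d),2),f.round(2),round(bot.read_clock(),2))
    if r or f@d<-8: break
im=bot.camera("side"); cv2.imwrite("pics/s4.png",cv2.resize(im[120:250,220:400,::-1],None,fx=4,fy=4))
im=bot.camera("scene"); cv2.imwrite("pics/c4.png",cv2.resize(im[150:300,250:450,::-1],None,fx=3.5,fy=3.5))
```

```text
False [0.45319896 0.06382179 0.11044892]
-0.03 False -0.0303 f.d -0.04 [-0.   -0.13 -1.49] 30.17
-0.02 False -0.0198 f.d -0.02 [ 0.13 -0.6  -0.04] 30.57
-0.01 False -0.0101 f.d -0.91 [-1.17  0.89  0.88] 30.97
0 False -0.0002 f.d -2.26 [-2.19 -0.56 -0.84] 31.37
0.004 False 0.0036 f.d -3.89 [-3.66 -1.37 -2.98] 31.62
0.008 False 0.0074 f.d -3.52 [-3.23 -1.58 -2.82] 31.87
0.011 False 0.0101 f.d -5.53 [-5.31 -1.56 -3.21] 32.12
0.014 False 0.0123 f.d -7.56 [-7.21 -2.31 -3.63] 32.37
0.017 False 0.0125 f.d -13.44 [-12.78  -4.28   2.62] 32.62
```

View pics/s4.png

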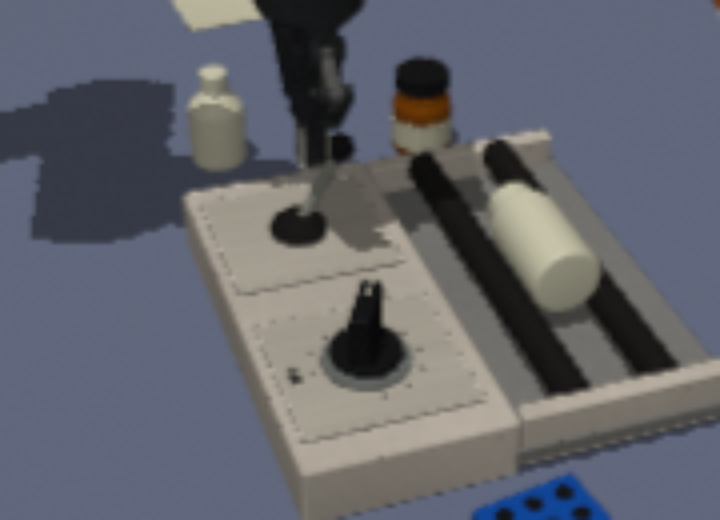

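View pics/c4.png

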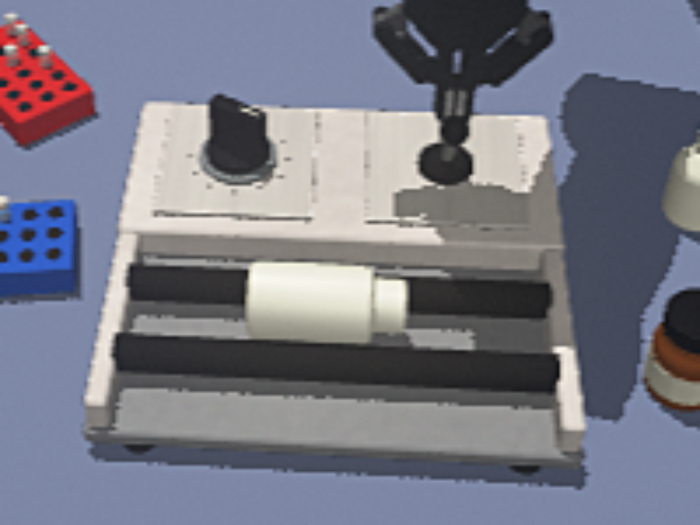

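The lever is against its stop: position saturates at +12.5 mm while the force climbs to 13 N, and both views show it tilted towards the rollers. I'll hold it, let it follow the finger back, and retreat.

Run:
```python
from h import *
yaw=np.radians(14.4); d=np.array([np.cos(yaw),np.sin(yaw),0]); ball=np.array([.506,.0775,0])
at=lambda s,z: (ball+s*d+[0,0,z]).tolist()
bot.wait(1.8); print("hold",bot.read_ft_force(),bot.read_position(),bot.read_clock())
bot.move_linear(at(-.03,.110),speed=.04)
print(bot.read_ft_force(),bot.read_clock())
bot.move_linear(at(-.06,.110),speed=.1)
bot.move_linear(at(-.06,.22),speed=.12)
bot.wait(.5)
P,q=bot.read_position(),bot.read_tool_rot()
for n,(a,b,c,e) in dict(side=(120,250,220,400),scene=(130,290,180,470)).items():
    im=bot.camera(n); cv2.imwrite(f"pics/{n}5.png",cv2.resize(im[a:b,c:e,::-1],None,fx=2.7,fy=2.7))
    for t in ("bottle_a_mid","amber_mid","vial_rack_mid"): print(n,t,[x['bbox'] for x in bot.search_frame(n,t)][:3])
print(bot.read_ft_force(),bot.read_clock())
```

```text
hold [-13.53827837  -5.1027549    3.01075046] [0.51806681 0.08083326 0.10918154] 34.5167
[-0.74782545 -0.15639636 -0.54455047] 35.8417
side bottle_a_mid [[267.3, 136.5, 15.3, 26.1], [292.5, 155.3, 4.3, 17.7]]
side amber_mid [[318.0, 136.7, 16.8, 26.3]]
side vial_rack_mid [[337.3, 237.2, 54.6, 52.7], [220.1, 344.8, 60.1, 55.2], [334.2, 301.1, 76.1, 72.2]]
scene bottle_a_mid []
scene amber_mid [[432.2, 233.1, 28.4, 35.7]]
scene vial_rack_mid [[222.2, 207.0, 50.4, 32.7], [164.2, 183.9, 53.3, 36.1], [185.0, 134.6, 48.7, 32.3]]
[-0.04748367 -0.46590691 -0.02756061] 38.2583
```

View pics/side5.png

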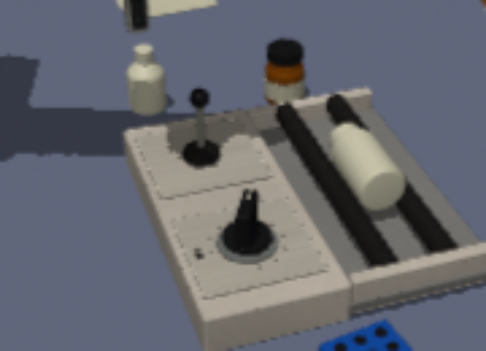

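View pics/scene5.png

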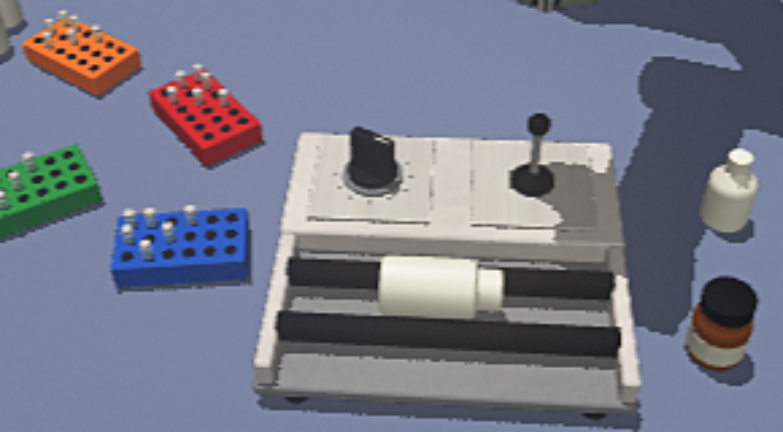

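The lever is upright, the bottle, jar and rack haven't moved, and the gripper is clear.

```bash
python3 -c "
from cell import bot
print(bot.close_job(),bot.read_clock())"
```

```text
the job is handed in; nothing more can be done
the job is handed in; nothing more can be done
```

I turned the knob four clicks clockwise, held the jog lever over at its stop, let it come back upright, and handed the job in. My last clock reading before that was 38 s of the 67 s allowed.

- **Knob:** I felt four clear snaps, at 24, 54, 84 and 114° of wrist turn. Each one peaked at about 0.27 N·m and was followed by slack. I let go right after the fourth. I couldn't read the pointer itself, so the setting rests on that count.
- **Jog lever:** I pushed it towards the rollers until it stopped moving, with the force up to about 13 N. I held it there for about 2 s, then let it follow the finger slowly back.
- **Last checks:** the final pictures show the lever upright and the gripper clear, with the force reading about zero. The bottle, jar and blue rack are where they started. The network missed the bottle in the last scene picture, but it is plainly standing there and was found in the side picture.

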